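Put three mixed-up vessels on their own devices

ROBOT

A 6-joint arm with a two-finger parallel gripper is mounted at the origin on a cart in front of the work surface, level with it; the furniture and walls round the work are solid. World frame = base frame: x ahead of the robot, y to its left, z up, the work surface at z = 0. Lengths are in m, angles in rad, forces in N, time in s.
With the tool pointing down it reaches from about 0.375 to 0.925 m from the base axis. Payload 5.7 kg.
Tool frame: the origin (TCP) lies at the centre of the arm's flange, where the gripper is bolted on; the fingertips stand 173 mm ahead of it and the grasp point (between the pads) lies 155 mm ahead of it; z points along the fingers, y is the line along which they close (so a half turn about z gives the same grasp; the last joint's range is limited). The gripper opens to 85 mm and grips with 20 to 120 N. Pads are 22 mm wide; open, the fingers measure 114 mm over their backs; the gripper's body (76 mm by 85 mm) begins 54 mm behind the grasp point. The pads swing forward as they close: fully open they stand 13 mm farther back than shut.
Start: joints at [1.174, 0.359, 1.51, -0, 1.272, -0.115], TCP at [0.167, 0.576, 0.405] pointing down, gripper open.
Joint ranges: [-2.97, 2.97], [-1.01, 2.36], [0.21, 2.38], [-0.96, 4.11], [0.2, 2.71], [-2.98, 2.98]. Speed limits (rad/s): [2.39, 2.39, 3.14, 3.14, 3.14, 3.14].

INTERFACE

Orientations are given as a unit quaternion [x, y, z, w].
In Python, from plant import read_state, grab_frame, close_job, boxes_of, masks_of, landmark_of gives the robot as it stands.
- The arm moves only by the tool servo_tool, never from a script. Its argument "steps" is a list of rows, each a list of 4 numbers: the shift along the world's x, y, z in cm, then the turn about the world's z in degrees. In form: [[x, y, z, roll], ...]. A call has 1 to 5 rows; each row shifts and turns the commanded pose from where the row before left it; what a row does not reach is not made up. A row lasts 1/8 s, in which the tool goes at most 62.5 mm and 10.7 degrees, less where a joint would pass 70% of its speed; a pose out of reach is approached as far as the arm can. A call is refused whole if a number of a shift passes 6.25 or a number of a turn 10.7, either way. A call with a gripper value outside its range is refused whole. "gripper" is the gripper command: -1 is shut, 1 is fully open, values between are in proportion, set as the call begins (left out, the last holds). The fingers move at their own pace and stop on an object; "squeeze" is the grip in N (left out, the last holds). Time passes only in rows, so rows that do not move let the fingers close. It gives the time, the measured TCP pose, the force, the opening and the grip force at its end, in the units of the state.
- read_state(): the state, without advancing time (a new reading comes with each control period).
- grab_frame(name): name is "scene" or "top"; returns a dict with "image" (420x560x3 uint8, red, green, blue), "fx", "fy", "cx", "cy" (pixels), "origin" and "rotation" of the camera in the world. Camera axes: x right, y down, z forward; pixel columns grow to the right and rows downward; lengths in m; the calibration is good to about 2 mm. A picture is of the moment at which its call begins. There is no depth.
- close_job(): hands the job in; it is judged then, once.
Trained networks look in a picture, given as the dict that the camera call returned (one of the last four; its "shot" number tells which), for a name from the list of things; names that differ only in an ending like _2 or _b are one class to them, and where a whole thing is asked for, a point or a joint stands for the part that bears it (a point fixed in the world has none). Each returns a list of dicts, best first, with "score" (0 to 1); they miss things now and then, are a little off and sometimes report something else, mostly with a low value. They report only what shows in the picture. A call takes as long as a camera call. They do not tell look-alikes from the thing itself.
- boxes_of(picture, label): "centre" ([x, y, z] in m, in world coordinates, good to about 4 mm: the middle of the surface that is visible of it).
- masks_of(picture, label): "pixels" (420x560 bool, what is visible of it).
- landmark_of(picture, label): "centre" ([x, y, z] in m, in world coordinates, good to about 4 mm: a listed point, or the origin of a listed thing).
The state is a dict: "time_s": time; "qpos": joint angles; "dq": joint speeds; "joint_efforts": joint torques, N m; "position": TCP position; "eef_rot": TCP orientation; "contact_force": force on the tool from outside, world axes, zero at the start; "moment": the same for the moment, N m; "opening": finger opening in m; "finger_force": force on a finger pad.
Only numpy, scipy, OpenCV 4.12 (cv2) and the standard library are available. Lean on these libraries where they do the work, as an engineer would, in place of code of your own. Each camera call takes 0.05 s, during which the arm holds its last target. There are 200 camera calls.

TASK

Three vessels on the bench stand on each other's places. Put the screw jar in the middle of the stirrer's square plate, the sample cup in the middle of the balance's round pan and the dropper bottle in the middle of the drip tray, all upright and let go; the cork mat is free if you need to park one on the way. Never tip a vessel over, and leave the marker, the sample tube and the strip tub that lie and stand between them where they are.

Things in the scene. Friction and masses are not known exactly. Their poses are not given: they have to be found in the camera images.
- jar_mid (a point): Screw jar: dark grey round jar with a broad black screw lid, the largest of the three vessels. 64 mm in diameter, 110 mm high; the lid, 61 mm in diameter, takes up the top 23 mm. The point is on its axis, half-way up (55 mm above its underside); z is up along its axis. About 0.28 kg. Loose; grip it across the lid or just below it.
- cup_mid (a point): Sample cup: squat white cup, tapering downward, with a broad white lid. 51 mm in diameter at the lid, 44 mm just under it, 63 mm high; the lid takes up the top 11 mm. The point is on its axis, half-way up (31.5 mm above its underside); z is up along its axis. About 0.03 kg. Loose; grip it across the lid, with the grip centred about 50 to 57 mm above its underside.
- dropper_mid (a point): Dropper bottle: the narrowest of the three vessels, pale round bottle with a small pointed black cap. Body 37 mm in diameter and 67 mm high, 84 mm high with the cap. The point is on its axis, half-way up (42 mm above its underside); z is up along its axis. About 0.06 kg. Loose; grip it round the body. (Two smaller dropper bottles far at the back have no part in the job.)
- stirrer_plate (a point): Magnetic stirrer, fixed: grey housing 106 x 92 mm with a square white plate of 86 x 86 mm on top and a knob on its front. The point is the centre of the plate's upper face, 30 mm above the worktop; x points to its rear, z up. At the start the dropper bottle stands on it. The jar belongs here.
- balance_pan (a point): Balance, fixed: flat grey housing 110 x 94 mm with a round steel pan of 80 mm diameter and a dark display strip in front of it. The point is the centre of the pan's upper face, 24 mm above the worktop; x points to its rear, z up. At the start the jar stands on it. The cup belongs here.
- tray_floor (a point): Drip tray, fixed: low steel tray 96 x 92 mm with dark cross ribs on its floor and a rim 4 mm thick that stands 8 mm above the floor (14 mm above the worktop). The point is the centre of its floor's upper face, 6 mm above the worktop; x points to its rear, z up. At the start the cup stands in it. The dropper bottle belongs here.
- mat_top (a point): Cork mat, fixed, empty: round, 92 mm in diameter, 5 mm thick. The point is the centre of its upper face, 5 mm above the worktop. A free spot that may be used on the way.
- marker_mid (a point): Bystander: black marker pen, 135 mm long, 12 mm thick, lying on the worktop between two of the places. The point is its middle; its length runs along y of this frame. Loose; leave it.
- tube_mid (a point): Bystander: capped sample tube, 86 mm long, 17 mm wide, 14 mm high, lying on the worktop between two of the places. The point is its middle; its length runs along y of this frame. Loose; leave it.
- tub_mid (a point): Bystander: slim upright white strip tub with a push lid, 48 x 44 mm, 107 mm high, standing at the right end of the row. The point is on its axis, half-way up. Loose; leave it.
Mind the look-alikes: they are no part of the job. What is shaped like the part that bears dropper_mid but blue is not meant.

How it is judged:
By the outcome, as a careful person would: the job done as asked, in the order asked, and still so for the second after the job is handed in, with the robot touching nothing.
It also fails if it takes over 109 s, if anything falls off the work surface, if the arm or the gripper's body presses on something with over 40 N, if the wrist force passes 120 N, or if a joint passes its speed limit or range.

## Working session

There is one attempt and no reset: what is moved stays moved. The work goes in short steps, Python scripts to look and compute and a tool call to move; the robot and the scene stay as the last step left them, time stands still between calls to the robot, and variables do not carry over. Pictures are saved under pics/ and viewed, at most 14 in all, crops included, and the job is handed in when it is done.

Besides the shell and the picture viewer there is one more tool, called as a command line: name --pt "numbers of a row" for each row, then --argument value for the rest. servo_tool: Moves the arm, as the interface text tells. Its arguments: {"type":"object","properties":{"steps":{"type":"array","items":{"type":"array","items":{"type":"number"}}},"gripper":{"type":"number"},"squeeze":{"type":"number"}},"required":["steps"]}

```bash
mkdir -p pics
cat > h.py <<'E'
from plant import *
import numpy as np, cv2
def save(f,n): cv2.imwrite('pics/'+n+'.png',f['image'][:,:,::-1])
def uv(f,p):
    c=np.array(f['rotation']).T@(np.array(p)-np.array(f['origin']))
    return (f['fx']*c[0]/c[2]+f['cx'],f['fy']*c[1]/c[2]+f['cy'])
def ray(f,u,v,z):
    d=np.array(f['rotation'])@np.array([(u-f['cx'])/f['fx'],(v-f['cy'])/f['fy'],1]);o=np.array(f['origin'])
    return o+d*(z-o[2])/d[2]
E
python3 - <<'E'
from h import *
s=read_state();print(s['time_s'],np.round(s['position'],4),np.round(s['eef_rot'],3),s['opening'])
fs={n:grab_frame(n) for n in('scene','top')}
for n,f in fs.items():
    save(f,n+'0');print(n,np.round(f['origin'],3),f['fx'])
    for l in 'jar_mid cup_mid dropper_mid stirrer_plate balance_pan tray_floor mat_top marker_mid tube_mid tub_mid'.split():
        print(l,[(np.round(d['centre'],3).tolist(),round(d['score'],2),np.round(uv(f,d['centre'])).tolist()) for d in landmark_of(f,l)[:3]])
E
```

```text
0.0 [0.1667 0.576  0.4038] [ 0.14   0.99  -0.001 -0.   ] 0.0853375807587072
scene [0.175 0.392 0.756] 446.4158774209422Traceback (most recent call last):
  File "<stdin>", line 7, in <module>
  File "h.py", line 5, in uv
    c=np.array(f['rotation']).T@(np.array(p)-np.array(f['origin']))
      ~~~~~~~~~~~~~~~~~~~~~~~~~^^~~~~~~~~~~~~~~~~~~~~~~~~~~~~~~~~~~
ValueError: matmul: Input operand 1 has a mismatch in its core dimension 0, with gufunc signature (n?,k),(k,m?)->(n?,m?) (size 3 is different from 4)
```

```bash
cat > h.py <<'E'
from plant import *
import numpy as np, cv2
from scipy.spatial.transform import Rotation
NAMES='jar_mid cup_mid dropper_mid stirrer_plate balance_pan tray_floor mat_top marker_mid tube_mid tub_mid'.split()
def save(f,n): cv2.imwrite('pics/'+n+'.png',f['image'][:,:,::-1])
def R(f): return Rotation.from_quat(f['rotation']).as_matrix()
def uv(f,p):
    c=R(f).T@(np.array(p)-np.array(f['origin']))
    return (f['fx']*c[0]/c[2]+f['cx'],f['fy']*c[1]/c[2]+f['cy'])
def ray(f,u,v,z):
    d=R(f)@np.array([(u-f['cx'])/f['fx'],(v-f['cy'])/f['fy'],1]);o=np.array(f['origin'])
    return o+d*(z-o[2])/d[2]
E
python3 - <<'E'
from h import *
fs={n:grab_frame(n) for n in('scene','top')}
for n,f in fs.items():
    save(f,n+'0');print(n,np.round(f['origin'],3),np.round(R(f),2).tolist(),f['fx'])
    for l in NAMES:
        print(l,[(np.round(d['centre'],3).tolist(),round(d['score'],2),np.round(uv(f,d['centre'])).tolist()) for d in landmark_of(f,l)[:3]])
E
```

```text
scene [0.175 0.392 0.756] [[-0.81, -0.45, 0.39], [-0.59, 0.61, -0.53], [-0.0, -0.66, -0.75]] 446.4158774209422
jar_mid [([0.425, -0.196, 0.076], 0.6, [352.0, 195.0])]
cup_mid [([0.433, -0.016, 0.041], 0.94, [299.0, 261.0])]
dropper_mid [([0.448, 0.173, 0.072], 0.89, [226.0, 323.0]), ([0.523, 0.073, 0.042], 0.76, [232.0, 269.0])]
stirrer_plate [([0.46, 0.179, 0.03], 0.86, [221.0, 333.0])]
balance_pan [([0.429, -0.191, 0.024], 0.98, [346.0, 211.0])]
tray_floor [([0.433, -0.016, 0.011], 0.88, [298.0, 269.0]), ([0.449, 0.173, 0.072], 0.24, [226.0, 322.0])]
mat_top [([0.647, 0.116, 0.004], 0.67, [173.0, 263.0])]
marker_mid [([0.418, -0.111, 0.005], 0.79, [330.0, 243.0]), ([0.45, 0.173, 0.071], 0.39, [225.0, 322.0])]
tube_mid [([0.417, 0.069, 0.006], 0.77, [279.0, 306.0])]
tub_mid [([0.422, -0.326, 0.051], 0.6, [381.0, 168.0])]
top [ 0.341 -0.062  0.977] [[-0.08, -0.97, 0.21], [-1.0, 0.08, -0.02], [-0.0, -0.21, -0.98]] 467.0162023257129
jar_mid []
cup_mid [([0.436, -0.015, 0.039], 0.62, [254.0, 261.0]), ([0.649, 0.115, 0.005], 0.61, [188.0, 170.0])]
dropper_mid [([0.448, 0.172, 0.072], 0.79, [156.0, 262.0]), ([0.522, 0.069, 0.038], 0.78, [210.0, 222.0]), ([0.423, -0.11, 0.008], 0.59, [301.0, 265.0])]
stirrer_plate [([0.459, 0.18, 0.032], 0.92, [157.0, 258.0])]
balance_pan [([0.431, -0.193, 0.023], 0.56, [341.0, 257.0])]
tray_floor [([0.438, -0.012, 0.007], 0.96, [253.0, 262.0])]
mat_top [([0.647, 0.114, 0.006], 0.82, [188.0, 170.0])]
marker_mid [([0.421, -0.11, 0.01], 0.91, [301.0, 266.0])]
tube_mid [([0.414, 0.074, 0.005], 0.58, [212.0, 277.0])]
tub_mid [([0.423, -0.327, 0.058], 0.57, [411.0, 253.0])]
```

View pics/scene0.png

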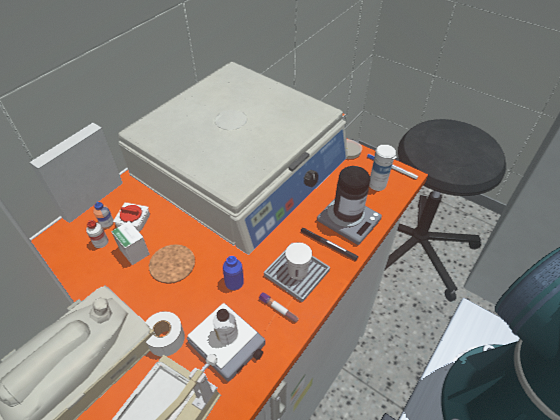

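View pics/top0.png

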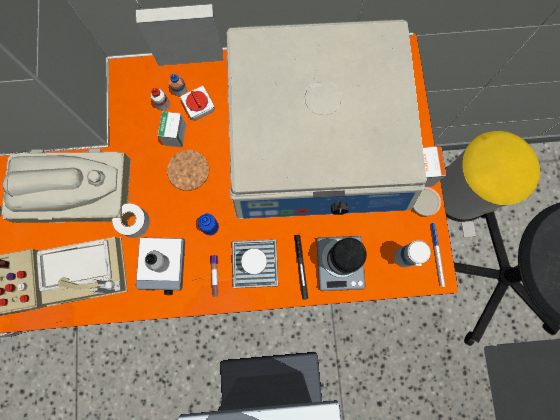

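```bash
cat >> h.py <<'E'
def circ(p,r,n=48):
    t=np.linspace(0,2*np.pi,n); return [(p[0]+r*np.cos(a),p[1]+r*np.sin(a),p[2]) for a in t]
def overlay(f,shapes,box,s,name):
    x0,y0,x1,y1=box
    im=cv2.resize(f['image'][y0:y1,x0:x1,::-1],None,fx=s,fy=s,interpolation=cv2.INTER_CUBIC)
    for pts,c in shapes:
        q=np.array([[((u+.5-x0)*s),((v+.5-y0)*s)] for u,v in (uv(f,p) for p in pts)])
        cv2.polylines(im,[np.round(q).astype(int)],False,c,1,cv2.LINE_AA)
    return im
E
python3 - <<'E'
from h import *
G=(0,255,0);M=(255,0,255);C=(255,255,0)
st=(.4595,.1795,.03);ba=(.430,-.192,.024);tr=(.4355,-.014,.014);mt=(.647,.1145,.005)
jar=(.425,-.196);cup=(.4345,-.0155);dr=(.448,.1725)
sq=lambda p,a,b:[(p[0]+i*a/2,p[1]+j*b/2,p[2]) for i,j in((1,1),(1,-1),(-1,-1),(-1,1),(1,1))]
sh=[(sq(st,.086,.086),G),(circ(ba,.04),G),(sq(tr,.096,.092),G),(circ(mt,.046),G),
(circ((*jar,.134),.0305),M),(circ((*jar,.024),.032),M),(circ((*cup,.069),.0255),M),(circ((*cup,.006),.02),C),(circ((*dr,.03),.0185),M),(circ((*dr,.097),.0185),C)]
t=grab_frame('top');s=grab_frame('scene')
a=overlay(t,sh,(120,140,380,300),3,'');b=overlay(s,sh,(145,155,395,375),2.7,'')
cv2.imwrite('pics/ova.png',a);cv2.imwrite('pics/ovb.png',b)
E
```

```text
(no output)
```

View pics/ova.png

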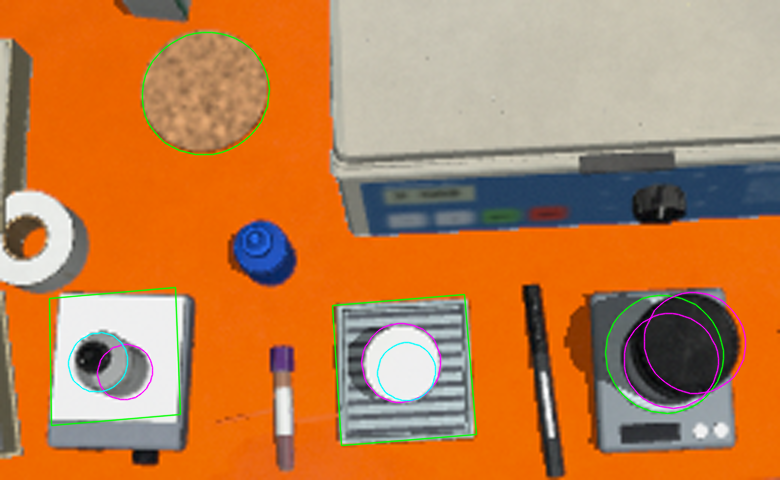

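View pics/ovb.png

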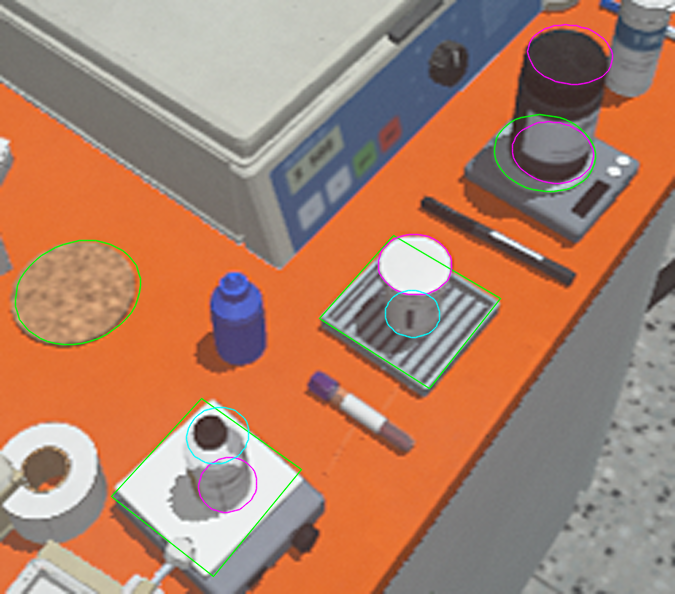

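Run:
```python
from h import *
t=grab_frame('top');s=grab_frame('scene')
print('cap top', ray(t,120+93/3-.5,140+353/3-.5,.113),'scene',ray(s,145+210/2.7-.5,155+431/2.7-.5,.113))
for n,f in(('t',t),('s',s)):
    g=f['image'].max(2)<55
    c=uv(f,(.427,-.193,.134));c=[round(x) for x in c]
    m=masks_of(f,'jar_mid')
    for k in m[:1]:
        p=k['pixels'];ys,xs=np.nonzero(p);print(n,k['score'],xs.min(),xs.max(),ys.min(),ys.max(),xs.mean(),ys.mean())
    q=np.array([uv(f,p) for p in circ((.427,-.193,.134),.0305)+circ((.427,-.193,.024),.032)]);print(q.min(0),q.max(0))
    m=masks_of(f,'dropper_mid')
    for k in m[:2]:
        p=k['pixels'];ys,xs=np.nonzero(p);print(n,k['score'],xs.min(),xs.max(),ys.min(),ys.max(),xs.mean(),ys.mean())
    q=np.array([uv(f,p) for p in circ((.448,.1725,.085),.0185)+circ((.448,.1725,.03),.0185)]);print(q.min(0),q.max(0))
```

```text
cap top [0.45175736 0.17110482 0.113     ] scene [0.4463596  0.17865998 0.113     ]
[325.78938    235.83060382] [366.03275835 274.48355216]
t 0.83 198 218 214 234 207.859756097561 223.78963414634146
t 0.63 144 169 251 272 156.5675057208238 261.6270022883295
[144.14339287 251.06186543] [170.236275   272.56157638]
s 0.91 334 370 166 222 351.56689483509643 193.50093341630367
[332.56605328 163.95804126] [369.45818557 222.58456276]
s 0.71 223 243 256 289 233.35726795096323 272.9737302977233
s 0.68 215 237 309 343 225.99089529590287 326.14264036418814
[214.35412637 308.6271859 ] [239.45375751 343.9739201 ]
```

servo_tool --pt "3.1 -4.4 0 4" --pt "3.1 -4.4 0 4" --pt "3.1 -4.4 0 4" --pt "3.1 -4.4 0 4" --pt "3.1 -4.4 0 0" --gripper 1

```text
time_s: 2.28
position: [0.3226, 0.3549, 0.4049]
eef_rot: [0.001, 1.0, 0.0, 0.0]
contact_force: [0.3, -0.1, 0.7]
opening: 0.0854
finger_force: 0.0
```

servo_tool --pt "3.1 -4.4 0 0" --pt "3.1 -4.4 0 0" --pt "3.1 -4.4 0 0" --pt "3.1 -4.4 0 0" --pt "0 0 -3 0"

```text
time_s: 2.9
position: [0.4494, 0.1779, 0.3765]
eef_rot: [0.004, 1.0, 0.0, 0.004]
contact_force: [-0.6, 0.4, -1.1]
opening: 0.0853
finger_force: 0.0
```

servo_tool --pt "0.3 -0.6 -4 0" --pt "0 0 -5 0" --pt "0 0 -4 0" --pt "0 0 -1.6 0" --pt "0 0 0 0"

```text
time_s: 3.52
position: [0.4484, 0.1742, 0.2276]
eef_rot: [0.001, 1.0, -0.0, -0.001]
contact_force: [0.6, -0.4, 0.4]
opening: 0.0854
finger_force: 0.0
```

servo_tool --pt "0 0 0 0" --pt "0 0 0 0" --pt "0 0 0 0" --pt "0 0 0 0" --pt "0 0 0 0" --gripper -1 --squeeze 25

```text
time_s: 4.15
position: [0.4493, 0.1744, 0.2297]
eef_rot: [0.001, 1.0, 0.0, 0.001]
contact_force: [-0.6, -0.7, 5.1]
opening: 0.0361
finger_force: 24.5
```

servo_tool --pt "0 0 4 0" --pt "0 0 5 0" --pt "3 -0.9 0 0" --pt "4.5 -1.3 0 0" --pt "4.5 -1.3 0 0"

```text
time_s: 4.78
position: [0.5698, 0.139, 0.3195]
eef_rot: [0.001, 1.0, 0.0, 0.001]
contact_force: [-0.2, 0.6, -0.5]
opening: 0.0358
finger_force: 25.7
```

servo_tool --pt "4.5 -1.3 0 0" --pt "3.4 -1.2 0 0" --pt "0 0 -4 0" --pt "0 0 -4 0" --pt "0 0 -2.6 0"

```text
time_s: 5.4
position: [0.6471, 0.1141, 0.2109]
eef_rot: [0.001, 1.0, -0.0, -0.001]
contact_force: [0.0, 0.5, -1.4]
opening: 0.0359
finger_force: 25.7
```

servo_tool --pt "0 0 -0.6 0" --pt "0 0 0 0" --pt "0 0 0 0"

```text
time_s: 5.78
position: [0.6486, 0.1144, 0.2082]
eef_rot: [0.001, 1.0, 0.0, 0.001]
contact_force: [0.0, -0.9, 0.1]
opening: 0.0358
finger_force: 25.7
```

servo_tool --pt "0 0 -0.2 0" --pt "0 0 -0.1 0" --pt "0 0 0 0"

```text
time_s: 6.15
position: [0.6482, 0.1144, 0.2047]
eef_rot: [0.001, 1.0, -0.0, 0.001]
contact_force: [-1.2, -0.4, 5.4]
opening: 0.0361
finger_force: 26.2
```

Contact felt; release, rise and go to the jar.

servo_tool --pt "0 0 0 0" --pt "0 0 0 0" --pt "0 0 0 0" --pt "0 0 0 0" --pt "0 0 2 0" --gripper 1

```text
time_s: 6.78
position: [0.6469, 0.1142, 0.2227]
eef_rot: [0.001, 1.0, -0.0, -0.002]
contact_force: [-0.6, 0.5, -0.6]
opening: 0.0854
finger_force: 0.0
```

servo_tool --pt "0 0 5 0" --pt "0 0 5.5 0" --pt "0 0 5.5 0" --pt "0 0 0 0"

```text
time_s: 7.28
position: [0.6496, 0.1145, 0.3912]
eef_rot: [0.001, 1.0, 0.0, 0.006]
contact_force: [0.2, 0.3, -0.4]
opening: 0.0854
finger_force: 0.0
```

Run:
```python
from h import *
f=grab_frame('scene');save(f,'s1')
for l in('dropper_mid','stirrer_plate'):print(l,[(np.round(d['centre'],3).tolist(),round(d['score'],2)) for d in landmark_of(f,l)[:3]])
```

```text
dropper_mid [([0.649, 0.115, 0.048], 0.58), ([0.523, 0.07, 0.041], 0.55)]
stirrer_plate [([0.459, 0.179, 0.028], 0.83)]
```

View pics/s1.png

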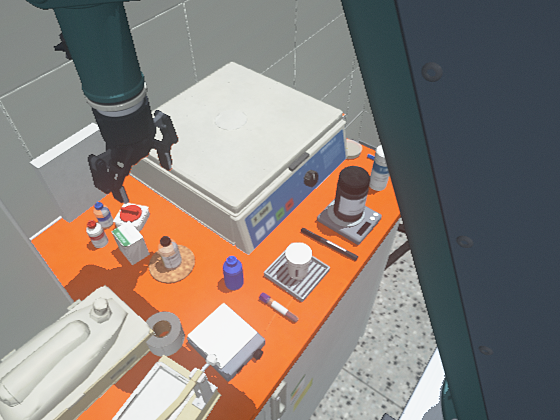

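servo_tool --pt "-5.5 -0.9 0 0" --pt "-5.5 -0.9 0 0" --pt "-5.5 -4 0 0" --pt "-5.6 -5 0 0" --pt "0 -5 0 0"

```text
time_s: 8.05
position: [0.4358, -0.0317, 0.3816]
eef_rot: [0.0, 1.0, 0.001, -0.004]
contact_force: [1.6, -0.3, 0.8]
opening: 0.0856
finger_force: 0.0
```

servo_tool --pt "0 -5 0 0" --pt "0 -5 0 0" --pt "0 -5 0 0" --pt "0 0 0 0"

```text
time_s: 8.55
position: [0.4403, -0.1848, 0.3823]
eef_rot: [0.003, 1.0, 0.0, -0.001]
contact_force: [-0.2, 0.3, -0.5]
opening: 0.086
finger_force: 0.0
```

Run:
```python
from h import *
print(np.round(read_state()['position'],4))
for n in('top','scene'):
    f=grab_frame(n);im=f['image'];save(f,n+'2')
    u,v=[int(x) for x in uv(f,(.459,.178,.03))]
    k,lab=cv2.connectedComponents(((im.min(2)>205)*1).astype(np.uint8))
    ys,xs=np.nonzero(lab==lab[v,u])
    r=cv2.minAreaRect(np.c_[xs,ys].astype(np.float32));print(n,len(xs),r,ray(f,xs.mean(),ys.mean(),.03),ray(f,*r[0],.03))
```

```text
[ 0.4403 -0.1848  0.3823]
top 1744 ((158.75074768066406, 258.9861755371094), (42.32362365722656, 42.37909698486328), 3.1798300743103027) [0.45758327 0.17727444 0.03      ] [0.45723895 0.17693837 0.03      ]
scene 2332 ((221.82858276367188, 335.178955078125), (47.140480041503906, 53.95554733276367), 47.862403869628906) [0.45652242 0.1814854  0.03      ] [0.45580964 0.18154655 0.03      ]
```

servo_tool --pt "-1.3 -0.9 -3 0" --pt "0 0 -2 0" --pt "0 0 -4 0" --pt "0 0 -4 0" --pt "0 0 0 0"

```text
time_s: 9.28
position: [0.426, -0.1887, 0.2512]
eef_rot: [0.0, 1.0, 0.002, -0.003]
contact_force: [-0.4, -0.1, 0.5]
opening: 0.0856
finger_force: 0.0
```

servo_tool --pt "0.1 -0.5 0 0" --pt "0 0 0 0"

```text
time_s: 9.52
position: [0.4297, -0.1966, 0.2552]
eef_rot: [0.001, 1.0, -0.001, 0.001]
contact_force: [0.2, 0.4, 0.8]
opening: 0.0855
finger_force: 0.0
```

servo_tool --pt "0 0 0 0" --pt "0 0 0 0" --pt "0 0 0 0" --pt "0 0 0 0" --pt "0 0 0 0" --gripper -1 --squeeze 50

```text
time_s: 10.15
position: [0.429, -0.196, 0.2549]
eef_rot: [0.002, 1.0, -0.0, 0.001]
contact_force: [0.5, 2.6, 8.5]
opening: 0.0618
finger_force: 52.6
```

servo_tool --pt "0 0 2 0" --pt "0 0 4 0" --pt "0 0 3 0" --pt "0 2.5 0 0" --pt "0.4 4.5 0 0"

```text
time_s: 10.78
position: [0.4327, -0.1262, 0.3444]
eef_rot: [0.003, 1.0, -0.001, 0.001]
contact_force: [0.2, 0.6, -3.1]
opening: 0.0611
finger_force: 57.5
```

servo_tool --pt "0.5 5 0 0" --pt "0.5 5 0 0" --pt "0.5 5 0 0" --pt "0.5 5 0 0" --pt "0.5 5 0 0"

```text
time_s: 11.4
position: [0.4572, 0.1255, 0.3437]
eef_rot: [0.001, 1.0, -0.0, -0.0]
contact_force: [0.6, 0.4, -4.4]
opening: 0.0613
finger_force: 57.5
```

servo_tool --pt "0.2 4 0 0" --pt "0 1.5 0 0" --pt "0 0 0 0" --pt "0 0 0 0"

```text
time_s: 11.9
position: [0.4594, 0.178, 0.3435]
eef_rot: [0.002, 1.0, -0.0, -0.0]
contact_force: [0.1, 0.0, -3.5]
opening: 0.0616
finger_force: 57.5
```

Run:
```python
from h import *
print(np.round(read_state()['position'],4))
for n in('top','scene'):
    f=grab_frame(n);save(f,n+'3')
    for l in('jar_mid','balance_pan'):print(l,[(np.round(d['centre'],3).tolist(),round(d['score'],2)) for d in landmark_of(f,l)[:3]])
```

```text
[0.4594 0.178  0.3435]
jar_mid [([0.453, 0.177, 0.17], 0.71)]
balance_pan [([0.43, -0.193, 0.025], 0.73)]
jar_mid [([0.456, 0.179, 0.167], 0.89)]
balance_pan []
```

View pics/scene3.png

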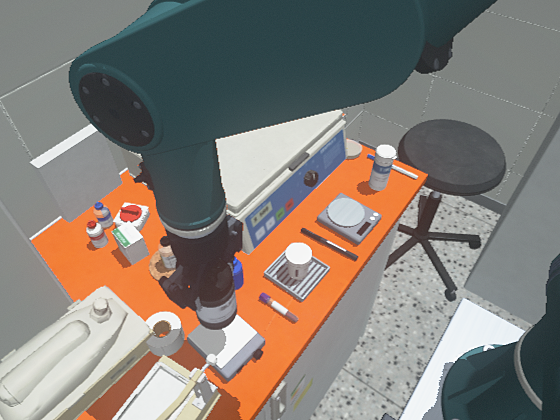

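servo_tool --pt "0.2 0 -3 0" --pt "0 0 -3 0" --pt "0 0 -1.7 0" --pt "0 0 -0.3 0" --pt "0 0 0 0"

```text
time_s: 12.82
position: [0.462, 0.1789, 0.264]
eef_rot: [0.001, 1.0, -0.0, 0.0]
contact_force: [-0.4, -0.9, -4.0]
opening: 0.0614
finger_force: 57.4
```

servo_tool --pt "0 0 -0.2 0" --pt "0 0 0 0"

```text
time_s: 13.08
position: [0.4619, 0.179, 0.2622]
eef_rot: [0.001, 1.0, 0.0, 0.001]
contact_force: [-0.3, -0.7, -4.3]
opening: 0.0612
finger_force: 57.5
```

servo_tool --pt "0 0 -0.15 0" --pt "0 0 0 0"

```text
time_s: 13.32
position: [0.462, 0.179, 0.261]
eef_rot: [0.001, 1.0, 0.0, 0.001]
contact_force: [-0.8, 0.0, 4.3]
opening: 0.0613
finger_force: 58.3
```

servo_tool --pt "0 0 -0.15 0" --pt "0 0 0 0"

```text
time_s: 13.58
position: [0.4623, 0.1791, 0.2609]
eef_rot: [0.001, 1.0, 0.0, 0.001]
contact_force: [-4.7, -0.6, 21.2]
opening: 0.0612
finger_force: 60.3
```

servo_tool --pt "0 0 0 0" --pt "0 0 0 0" --pt "0 0 0 0" --pt "0 0 1 0" --pt "0 0 3 0" --gripper 1

```text
time_s: 14.2
position: [0.461, 0.1787, 0.2983]
eef_rot: [0.001, 1.0, -0.0, -0.002]
contact_force: [1.4, -0.6, 1.4]
opening: 0.0855
finger_force: 0.0
```

servo_tool --pt "0 0 5 0" --pt "-0.2 -3 1.5 0" --pt "-0.6 -5 0 0" --pt "-0.6 -5 0 0" --pt "-0.6 -4 0 0"

```text
time_s: 14.82
position: [0.4413, 0.0074, 0.3644]
eef_rot: [0.001, 1.0, -0.0, 0.0]
contact_force: [0.9, -0.6, 0.7]
opening: 0.0854
finger_force: 0.0
```

servo_tool --pt "-0.5 -2.3 0 0" --pt "0 0 -3 0" --pt "0 0 0 0" --pt "0 0 0 0"

```text
time_s: 15.32
position: [0.4369, -0.0139, 0.3344]
eef_rot: [0.001, 1.0, -0.0, 0.0]
contact_force: [0.6, 1.3, 0.0]
opening: 0.0851
finger_force: 0.0
```

Run:
```python
from h import *
p=np.array(read_state()['position']);print(np.round(p,4))
f=grab_frame('scene');save(f,'s4')
for l in('jar_mid','cup_mid','stirrer_plate'):print(l,[(np.round(d['centre'],3).tolist(),round(d['score'],2)) for d in landmark_of(f,l)[:2]])
z=p[2]-.173
sh=[(circ((.458,.1785,.14),.0305),(0,255,0)),(circ((.458,.1785,.03),.032),(0,255,0))]
for dz,c in((0,(255,0,255)),(.013,(255,255,0))):
  sh.append(([(p[0],p[1]+.057,z+dz),(p[0],p[1]-.057,z+dz)],c))
cv2.imwrite('pics/ov4.png',overlay(f,sh,(150,150,400,370),2.7,''))
```

```text
[ 0.4369 -0.0139  0.3344]
jar_mid [([0.459, 0.18, 0.08], 0.87), ([0.421, -0.327, 0.051], 0.47)]
cup_mid [([0.434, -0.018, 0.041], 0.83)]
stirrer_plate []
```

View pics/ov4.png

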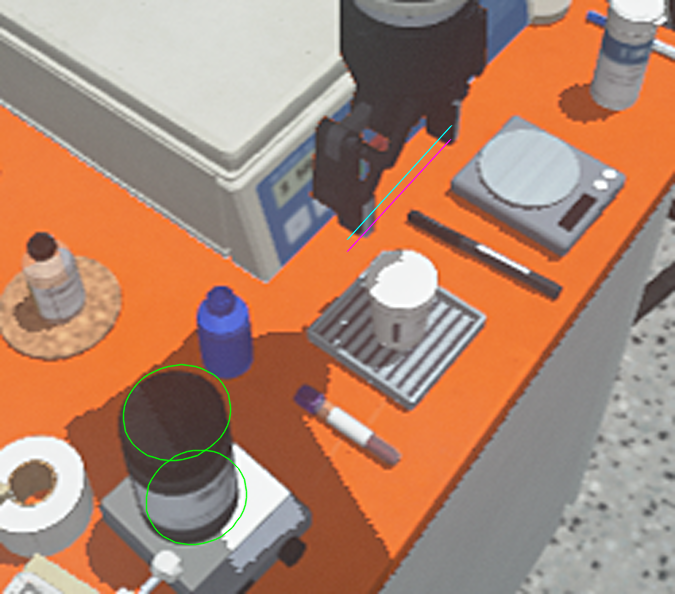

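servo_tool --pt "-0.2 -0.2 -3 0" --pt "0 0 -4 0" --pt "0 0 -4 0" --pt "0 0 -1.4 0" --pt "0 0 0 0"

```text
time_s: 16.15
position: [0.4345, -0.0158, 0.209]
eef_rot: [0.001, 1.0, 0.0, -0.001]
contact_force: [0.2, 1.1, -0.4]
opening: 0.0856
finger_force: 0.0
```

servo_tool --pt "0 0 0 0" --pt "0 0 0 0" --pt "0 0 0 0" --pt "0 0 0 0" --pt "0 0 0 0" --gripper -1 --squeeze 22

```text
time_s: 16.77
position: [0.4352, -0.0162, 0.2108]
eef_rot: [0.001, 1.0, -0.0, 0.001]
contact_force: [-0.3, -0.5, 5.6]
opening: 0.0482
finger_force: 21.7
```

Run:
```python
from h import *
f=grab_frame('scene');print('pan scene',ray(f,150+530/2.7-.5,150+167/2.7-.5,.024))
f=grab_frame('top')
G=(0,255,0);ba=(.430,-.1925,.024)
cv2.imwrite('pics/ov5.png',overlay(f,[(circ(ba,.04),G),(circ((.459,.179,.03),.032),G),(circ((.459,.179,.14),.0305),G)],(120,190,380,310),3,''))
```

```text
pan scene [ 0.42943681 -0.18995152  0.024     ]
```

View pics/ov5.png

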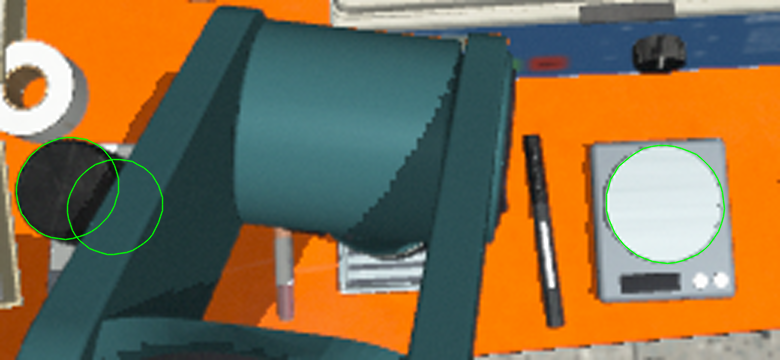

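servo_tool --pt "0 0 2 0" --pt "0 0 4 0" --pt "0 -3 0 0" --pt "-0.2 -5 0 0" --pt "-0.2 -5 0 0"

```text
time_s: 17.5
position: [0.4307, -0.1472, 0.2707]
eef_rot: [0.001, 1.0, -0.001, 0.001]
contact_force: [0.6, -0.4, 0.6]
opening: 0.048
finger_force: 22.9
```

servo_tool --pt "0 -4.5 0 0" --pt "0 0 0 0" --pt "0 0 -2 0" --pt "0 0 -1.5 0" --pt "0 0 0 0"

```text
time_s: 18.12
position: [0.43, -0.1898, 0.2342]
eef_rot: [0.001, 1.0, 0.001, -0.001]
contact_force: [0.6, 0.7, -0.1]
opening: 0.0481
finger_force: 23.0
```

servo_tool --pt "0.0 -0.1 -0.3 0" --pt "0 0 0 0" --pt "0 0 0 0"

```text
time_s: 18.5
position: [0.4309, -0.192, 0.2321]
eef_rot: [0.001, 1.0, -0.0, 0.0]
contact_force: [1.0, -0.4, -1.0]
opening: 0.0481
finger_force: 23.0
```

servo_tool --pt "0 0 -0.2 0" --pt "0 0 0 0"

```text
time_s: 18.75
position: [0.4306, -0.1921, 0.2296]
eef_rot: [0.001, 1.0, -0.0, -0.0]
contact_force: [0.2, 1.1, -0.0]
opening: 0.0483
finger_force: 23.0
```

servo_tool --pt "0 0 -0.15 0" --pt "0 0 0 0"

```text
time_s: 19.0
position: [0.4308, -0.1922, 0.2287]
eef_rot: [0.001, 1.0, -0.0, 0.0]
contact_force: [-1.6, 0.3, 8.4]
opening: 0.0486
finger_force: 23.0
```

Run:
```python
from h import *
for n in('top','scene'):
  f=grab_frame(n)
  for l in('cup_mid',):print(n,l,[(np.round(d['centre'],3).tolist(),round(d['score'],2)) for d in landmark_of(f,l)[:2]])
```

```text
top cup_mid [([0.432, -0.192, 0.055], 0.52)]
scene cup_mid [([0.431, -0.19, 0.06], 0.88)]
```

servo_tool --pt "0 0 0 0" --pt "0 0 0 0" --pt "0 0 0 0" --pt "0 0 2 0" --pt "0 0 4 0" --gripper 1

```text
time_s: 19.82
position: [0.43, -0.1917, 0.2875]
eef_rot: [0.001, 1.0, 0.001, -0.002]
contact_force: [0.0, 0.0, -0.9]
opening: 0.0856
finger_force: 0.0
```

servo_tool --pt "0 0 5 0" --pt "0 2 5 0" --pt "0 5 0 0" --pt "0 5 0 0" --pt "0 5 0 0"

```text
time_s: 20.45
position: [0.4304, -0.0207, 0.3884]
eef_rot: [0.002, 1.0, -0.0, 0.0]
contact_force: [-0.0, -0.3, -0.1]
opening: 0.0852
finger_force: 0.0
```

servo_tool --pt "0.5 5 0 0" --pt "3 5 0 0" --pt "5 3.6 0 0" --pt "5 0 0 0" --pt "5 0 0 0"

```text
time_s: 21.08
position: [0.617, 0.1149, 0.3878]
eef_rot: [0.0, 1.0, -0.0, -0.0]
contact_force: [0.8, -0.5, -0.2]
opening: 0.0854
finger_force: 0.0
```

servo_tool --pt "3.2 0 0 0" --pt "0 0 0 0" --pt "0 0 0 0"

```text
time_s: 21.45
position: [0.6469, 0.1139, 0.3875]
eef_rot: [0.001, 1.0, -0.0, -0.001]
contact_force: [0.0, -0.9, 0.3]
opening: 0.0855
finger_force: 0.0
```

Run:
```python
from h import *
print(np.round(read_state()['position'],4))
for n in('top','scene'):
  f=grab_frame(n);save(f,n+'6')
  for l in('jar_mid','cup_mid','dropper_mid','marker_mid','tube_mid','tub_mid','tray_floor'):print(n,l,[(np.round(d['centre'],3).tolist(),round(d['score'],2)) for d in landmark_of(f,l)[:2]])
```

```text
[0.6469 0.1139 0.3875]
top jar_mid [([0.457, 0.18, 0.086], 0.76), ([0.438, -0.015, 0.006], 0.53)]
top cup_mid [([0.432, -0.191, 0.055], 0.63)]
top dropper_mid [([0.649, 0.115, 0.046], 0.79), ([0.521, 0.072, 0.038], 0.77)]
top marker_mid [([0.422, -0.108, 0.006], 0.78)]
top tube_mid [([0.414, 0.073, 0.009], 0.81)]
top tub_mid [([0.421, -0.325, 0.055], 0.76)]
top tray_floor [([0.438, -0.017, 0.006], 0.64)]
scene jar_mid [([0.464, 0.183, 0.08], 0.76)]
scene cup_mid [([0.427, -0.194, 0.059], 0.87)]
scene dropper_mid [([0.65, 0.117, 0.046], 0.98), ([0.522, 0.072, 0.043], 0.72)]
scene marker_mid [([0.419, -0.116, 0.006], 0.76), ([0.457, 0.177, 0.084], 0.71)]
scene tube_mid [([0.416, 0.073, 0.007], 0.71), ([0.434, -0.017, 0.009], 0.26)]
scene tub_mid [([0.421, -0.328, 0.05], 0.61)]
scene tray_floor [([0.433, -0.018, 0.008], 0.75)]
```

View pics/scene6.png

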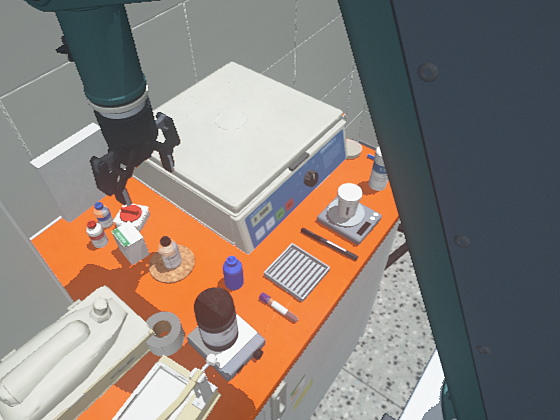

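servo_tool --pt "0.2 0.1 -5 0" --pt "0 0 -5 0" --pt "0 0 -4 0" --pt "0 0 -3 0" --pt "0 0 -1.1 0"

```text
time_s: 22.88
position: [0.6489, 0.1148, 0.2051]
eef_rot: [0.001, 1.0, -0.0, -0.002]
contact_force: [0.2, 0.5, -0.1]
opening: 0.0855
finger_force: 0.0
```

servo_tool --pt "0 0 0 0" --pt "0 0 0 0" --pt "0 0 0 0" --pt "0 0 0 0" --pt "0 0 0 0" --gripper -1 --squeeze 25

```text
time_s: 23.5
position: [0.6504, 0.115, 0.2089]
eef_rot: [0.001, 1.0, 0.0, 0.001]
contact_force: [-0.6, 0.1, 6.2]
opening: 0.036
finger_force: 25.1
```

servo_tool --pt "0 0 3 0" --pt "0 0 5 0" --pt "0 0 5 0" --pt "-3 0 1 0" --pt "-4 0 0 0"

```text
time_s: 24.12
position: [0.58, 0.1149, 0.3493]
eef_rot: [0.001, 1.0, 0.0, 0.002]
contact_force: [-0.3, 0.2, -0.1]
opening: 0.0361
finger_force: 25.5
```

servo_tool --pt "-4 -0.5 0 0" --pt "-4 -2 0 0" --pt "-4 -3.5 0 0" --pt "-2.4 -4 0 0" --pt "0 -3 0 0"

```text
time_s: 24.75
position: [0.4332, -0.0158, 0.3474]
eef_rot: [0.001, 1.0, -0.0, -0.001]
contact_force: [1.2, 0.2, -0.2]
opening: 0.0361
finger_force: 25.5
```

servo_tool --pt "0 0 0 0" --pt "0 0 0 0" --pt "0 0 0 0"

```text
time_s: 25.12
position: [0.4358, -0.0143, 0.3472]
eef_rot: [0.001, 1.0, 0.0, 0.0]
contact_force: [-0.3, -0.1, -1.4]
opening: 0.036
finger_force: 25.5
```

Run:
```python
from h import *
print(np.round(read_state()['position'],4))
for n in('top','scene'):
  f=grab_frame(n)
  for l in('dropper_mid',):print(n,l,[(np.round(d['centre'],3).tolist(),round(d['score'],2)) for d in landmark_of(f,l)[:2]])
```

```text
[ 0.4358 -0.0143  0.3472]
top dropper_mid []
scene dropper_mid [([0.524, 0.071, 0.039], 0.87), ([0.434, -0.013, 0.187], 0.67)]
```

Mid at 0.187 → needs 0.048, so TCP ≈ 0.208–0.210.

servo_tool --pt "0 -0.1 -5 0" --pt "0 0 -4 0" --pt "0 0 -3 0" --pt "0 0 -1.3 0" --pt "0 0 0 0"

```text
time_s: 25.95
position: [0.4357, -0.0159, 0.2138]
eef_rot: [0.001, 1.0, 0.0, -0.001]
contact_force: [-0.1, -0.3, -0.3]
opening: 0.0362
finger_force: 25.5
```

servo_tool --pt "0 0 -0.2 0" --pt "0 0 0 0"

```text
time_s: 26.2
position: [0.4362, -0.0161, 0.213]
eef_rot: [0.001, 1.0, -0.0, 0.001]
contact_force: [0.0, 0.1, -1.4]
opening: 0.0359
finger_force: 25.5
```

servo_tool --pt "0 0 -0.15 0" --pt "0 0 0 0"

```text
time_s: 26.45
position: [0.4357, -0.0161, 0.2109]
eef_rot: [0.001, 1.0, -0.0, 0.0]
contact_force: [-0.1, -0.1, -1.3]
opening: 0.0362
finger_force: 25.5
```

servo_tool --pt "0 0 -0.15 0" --pt "0 0 0 0"

```text
time_s: 26.7
position: [0.4358, -0.0161, 0.2097]
eef_rot: [0.001, 1.0, -0.0, 0.0]
contact_force: [-0.7, -0.5, 9.9]
opening: 0.0359
finger_force: 26.3
```

servo_tool --pt "0 0 -0.1 0" --pt "0 0 0 0"

```text
time_s: 26.95
position: [0.4358, -0.0162, 0.2096]
eef_rot: [0.001, 1.0, -0.0, 0.001]
contact_force: [-4.1, -0.8, 23.6]
opening: 0.0358
finger_force: 27.6
```

Back off a little, release, rise and clear the view.

servo_tool --pt "0 0 0.15 0" --pt "0 0 0 0"

```text
time_s: 27.2
position: [0.4357, -0.0161, 0.2097]
eef_rot: [0.001, 1.0, -0.0, 0.0]
contact_force: [-0.2, -0.2, 2.4]
opening: 0.0358
finger_force: 25.7
```

servo_tool --pt "0 0 0 0" --pt "0 0 0 0" --pt "0 0 0 0" --pt "0 0 0 0" --pt "0 0 2 0" --gripper 1

```text
time_s: 27.82
position: [0.435, -0.016, 0.2289]
eef_rot: [0.001, 1.0, 0.0, -0.002]
contact_force: [-0.3, 0.6, 1.1]
opening: 0.0851
finger_force: 0.0
```

servo_tool --pt "0 0 5 0" --pt "0 0 5 0" --pt "0 0 5 0" --pt "0 5 0 0" --pt "0 6 0 0"

```text
time_s: 28.45
position: [0.4361, 0.0944, 0.3808]
eef_rot: [0.003, 1.0, -0.0, 0.001]
contact_force: [1.2, 0.1, 0.0]
opening: 0.0857
finger_force: 0.0
```

servo_tool --pt "0 6 2 0" --pt "0 6 2 0" --pt "0 6 0 0" --pt "0 6 0 0" --pt "0 0 0 0"

```text
time_s: 29.08
position: [0.4352, 0.3361, 0.419]
eef_rot: [-0.001, 1.0, 0.001, 0.0]
contact_force: [-0.5, -0.3, 0.5]
opening: 0.0857
finger_force: 0.0
```

Run:
```python
from h import *
print(read_state()['time_s'])
sh=[];G=(0,255,0)
for c,z,h,r in(((.458,.1785),.03,.11,.0305),((.430,-.1915),.024,.063,.0255),((.4355,-.0155),.006,.067,.0185)): sh+=[(circ((*c,z+h),r),G)]
ims=[]
for n,b in(('top',(120,210,380,310)),('scene',(150,150,410,370))):
  f=grab_frame(n);ims.append(overlay(f,sh,b,2.3,''))
  for l in('jar_mid','cup_mid','dropper_mid','tray_floor','stirrer_plate','balance_pan'):print(n,l,[(np.round(d['centre'],3).tolist(),round(d['score'],2)) for d in landmark_of(f,l)[:2]])
for i,m in enumerate(ims): ims[i]=cv2.copyMakeBorder(m,0,0,0,600-m.shape[1],cv2.BORDER_CONSTANT)
im=np.vstack(ims);im=im[:600] if im.shape[0]>600 and 0 else cv2.resize(im,None,fx=.8,fy=.8)
cv2.imwrite('pics/fin.png',im)
```

```text
29.075
top jar_mid [([0.422, -0.325, 0.056], 0.71), ([0.456, 0.179, 0.086], 0.63)]
top cup_mid [([0.458, 0.176, 0.03], 0.61), ([0.428, -0.196, 0.023], 0.49)]
top dropper_mid [([0.522, 0.073, 0.038], 0.68), ([0.433, -0.018, 0.045], 0.54)]
top tray_floor [([0.437, -0.017, 0.005], 0.73)]
top stirrer_plate [([0.459, 0.18, 0.031], 0.86)]
top balance_pan [([0.429, -0.196, 0.024], 0.86), ([0.43, -0.02, 0.045], 0.53)]
scene jar_mid [([0.46, 0.181, 0.083], 0.62), ([0.65, 0.115, 0.003], 0.17)]
scene cup_mid [([0.43, -0.19, 0.06], 0.97)]
scene dropper_mid [([0.434, -0.014, 0.049], 0.94), ([0.525, 0.072, 0.039], 0.59)]
scene tray_floor [([0.431, -0.017, 0.008], 0.76)]
scene stirrer_plate []
scene balance_pan [([0.431, -0.191, 0.027], 0.59)]
```

View pics/fin.png

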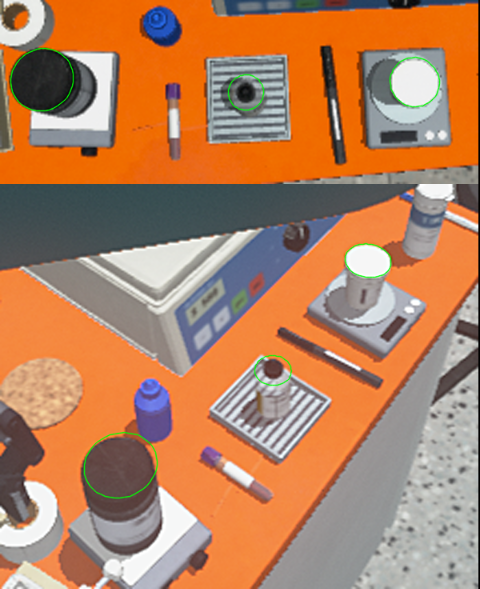

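All three vessels stand upright on their targets within about 3 mm, the mat is empty, and the marker, tube and tub are where they were.

```bash
python3 -c "
from plant import *
print(close_job())"
```

```text
the job is handed in; nothing more can be done
None
```

The job is handed in at about 29 s: the jar is on the stirrer plate, the cup on the balance pan and the dropper bottle in the drip tray, all upright and let go within about 3 mm of centre by the last camera check, with the marker, sample tube and strip tub not disturbed.

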